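Clamp a developer roller in its checking cradle

ROBOT

A 6-joint arm with a two-finger parallel gripper is mounted at the origin on a cart in front of the work surface, level with it; the furniture and walls round the work are solid. World frame = base frame: x ahead of the robot, y to its left, z up, the work surface at z = 0. Lengths are in mm, angles in rad, forces in N, time in s.
With the tool pointing down it reaches from about 325 to 900 mm from the base axis. Payload 6.1 kg.
Tool frame: the origin (TCP) lies on the centre line of the jaws, within the pads' length; the fingertips stand 22 mm ahead of it and the grasp point (between the pads) lies 3 mm ahead of it; z points along the fingers, y is the line along which they close (so a half turn about z gives the same grasp; the last joint's range is limited). The gripper opens to 85 mm and grips with 20 to 120 N. Pads are 22 mm wide; open, the fingers measure 114 mm over their backs; the gripper's body (76 mm by 85 mm) begins 54 mm behind the grasp point. The pads swing forward as they close: fully open they stand 13 mm farther back than shut.
Start: joints at [0.977, 0.22, 1.526, -0, 1.395, -0.126], TCP at [281.825, 557.845, 253.3] pointing down, gripper open.
Joint ranges: [-2.98, 2.98], [-0.91, 2.08], [0.09, 2.57], [-1.24, 4.39], [0.2, 2.65], [-2.68, 2.68]. Speed limits (rad/s): [2.57, 2.57, 3.01, 3.14, 3.14, 3.14].

INTERFACE

Orientations are given as a 3x3 rotation matrix whose columns are the frame's x, y, z axes.
In Python, from station import arm gives the robot as it stands.
- The arm moves only by the tool arm_command, never from a script. Its argument "targets" is a list of rows, each a list of 2 entries, a list of its own where there are three numbers: the shift along the world's x, y, z in units of 30 mm (1.0 is 30 mm), then the turn about the world's z in units of 8 degrees (1.0 is 8 degrees). In form: [[[x, y, z], spin], ...]. A call has 1 to 5 rows; each row is the pose to reach, as a shift and turn from the pose commanded when the call began; what a row does not reach only later rows make up. A row lasts 1/10 s, in which the tool goes at most 50 mm and 8.59 degrees, less where a joint would pass 70% of its speed; a pose out of reach is approached as far as the arm can. A call with a gripper value outside its range is refused whole. "hand" is the finger opening in mm, from 0 to 85.4, set as the call begins (left out, the last holds). The fingers move at their own pace and stop on an object; the grip force is fixed at half the most. Time passes only in rows, so rows that repeat a pose let the fingers close. It gives the time, the measured TCP pose, the force, the opening and the grip force at its end, in the units of the state.
- arm.get_state(): the state, without advancing time (a new reading comes with each control period).
- arm.capture(name): name is "scene" or "top"; returns a dict with "img" (480x640x3 uint8, red, green, blue), "depth" (480x640 float32, mm along the optical axis (not along the pixel's ray), 0 where there is no reading), "fx", "fy", "cx", "cy" (pixels), "eye" and "rotation" of the camera in the world. Camera axes: x right, y down, z forward; pixel columns grow to the right and rows downward; lengths in mm; the calibration is good to about 2 mm. A picture is of the moment at which its call begins.
- arm.finish_job(): hands the job in; it is judged then, once.
The state is a dict: "time": time; "joint_pos": joint angles; "joint_vel": joint speeds; "joint_efforts": joint torques, N m; "ee_pos": TCP position; "tcp_rot": TCP orientation; "ft_force": force on the tool from outside, world axes, zero at the start; "ft_torque": the same for the moment, N m; "gripper_width": finger opening in mm; "grasp_force": force on a finger pad.
Only numpy, scipy, OpenCV 4.12 (cv2) and the standard library are available. Lean on these libraries where they do the work, as an engineer would, in place of code of your own. Each camera call takes 0.05 s, during which the arm holds its last target. There are 200 camera calls.

TASK

Lower the thin pale metal roller, without dropping it, into the two vee blocks of the cradle, centred end to end, and let go of it there. Then swing the hinged hold-down frame fully shut over it, and after that turn the catch all the way across the shut frame. Leave the loose black drum, the red screwdriver and the small gear where they are.

Things in the scene. Friction and masses are not known exactly. Their poses are not given: they have to be found in the camera images.
- roller: Thin pale metal roller lying on the worktop left of the robot's middle: round sleeve 18 mm in diameter, 250 mm long over all, with a 22 mm collar 111 to 117 mm from the middle towards its -y end. Its y axis is its length (it can roll about it). Use roller_mid for its middle. Grasp the sleeve across its diameter at the middle. Either end may go either way.
- roller_mid (a point): Middle of the roller, on its axis (about 10 mm above the worktop while it lies there).
- cradle: Roller cradle, bolted down to the right of the robot's middle: grey plate 12 mm thick, x -80 to +65, y -94 to +121 mm; origin on its underside midway between the vee blocks, z up. Two steel vee blocks (24 mm along y, 64 mm along x) at y = -75 and +75 mm; nothing stands between them. Hinge cheeks up to z = 79 mm at x = 50, y = -75 and +75 mm.
- seat (a point): Where the middle of the seated roller belongs: cradle x = 0, y = 0, z = 52.7 mm. The roller lies there along the cradle's y axis, its ends about 50 mm past the middles of the vee blocks, the collar clear of them. The 90 degree vees open upward: valley at x = 0, z = 40 mm, crests at x = -16 and +16, z = 56 mm. Axes as the cradle's.
- keeper_hinge (a point): Middle of the hinge line of the hold-down frame (parallel to the cradle's y), at cradle x = 50, y = 0, z = 69.5 mm. The frame is two flat arms (16 mm wide, at y = -75 and +75 mm) joined at their free ends by a round bar; it is open between the arms.
- keeper (a joint): Angle of the hold-down frame, rad. 0 = fully shut on its stop: level, about 2 mm clear above the roller. Grows as it rises and folds back; starts at 2.35 to 2.65 (leaning well back past upright), limit 2.75. Stiff: stays where left, takes 1 to 3 N at the bar. At angle a the bar's axis is at cradle x = 50 - 100 cos a, z = 69.5 + 100 sin a mm.
- keeper_handle (a point): Middle of the black grip sleeve (14 mm in diameter, 100 mm long along the cradle's y) on the frame's bar, 100 mm from the hinge line, on the bar's axis.
- catch (a joint): Angle of the flat swivel catch on its upright pivot, rad. 0 = open: points along the cradle's -x. Grows counter-clockwise seen from above to 1.57 = closed on its stop: points along the cradle's -y, across the end of the shut frame's bar. Starts at 0 to 0.35. Stiff: stays where left, takes about 1 N at the thumb piece.
- catch_pivot (a point): Axis of the catch, at x = -50, y = 102 mm of the cradle, at the underside of the catch plate (z = 79 mm), which is 6 mm thick, 16 mm wide and reaches 51 mm from the axis.
- catch_tip (a point): Middle of the catch's upright thumb piece: a steel fin 7 mm thick and 20 mm long along the catch, 40 mm from the axis, its top at z = 108 mm. Can be pushed sideways with shut fingers or pinched from above.
- black_drum: Bystander: thicker loose black drum, 30 mm in diameter, 280 mm long, lying behind the roller. Leave it alone. Origin on its underside as built.
- red_screwdriver: Bystander: loose screwdriver with a red handle, 159 mm long, in the middle near the robot. Leave it alone.
- gear: Bystander: small loose grey drive gear, 34 mm across, 15 mm high, lying in the middle near the robot. Leave it alone. Origin in the centre of its underside.

How it is judged (in metres and radians):
On the way, in this order (a step that is already met when the one before it is completed fails the run):
1. the roller lies in both vees, centred, released, with the frame still open (x of roller_mid in the frame of seat between -0.004 and 0.004 m and y of roller_mid in the frame of seat between -0.02 and 0.02 m and z of roller_mid in the frame of seat between -0.005 and 0.005 m and angle between the y axis of roller and the y axis of cradle, either way round below 0.05 rad and contact force between the fingers and roller below 0.1 N and value of joint keeper above 1 rad), for 0.2 s.
2. the frame is fully shut over the seated roller, the catch still open (x of roller_mid in the frame of seat between -0.004 and 0.004 m and y of roller_mid in the frame of seat between -0.02 and 0.02 m and z of roller_mid in the frame of seat between -0.005 and 0.005 m and angle between the y axis of roller and the y axis of cradle, either way round below 0.05 rad and value of joint keeper below 0.06 rad and value of joint catch below 0.7 rad), for 0.2 s.
3. the catch is turned all the way across the shut frame (x of roller_mid in the frame of seat between -0.004 and 0.004 m and y of roller_mid in the frame of seat between -0.02 and 0.02 m and z of roller_mid in the frame of seat between -0.005 and 0.005 m and angle between the y axis of roller and the y axis of cradle, either way round below 0.05 rad and value of joint keeper below 0.06 rad and value of joint catch above 1.4 rad), for 0.2 s.
At the end, for the whole second after the job is handed in: The roller rests in both vees (its middle within 4 mm across, 5 mm in height and 20 mm lengthwise of the seat, its axis within 0.05 rad of the cradle's), the frame is shut to within 0.06 rad, the catch is turned past 1.4 rad, and nothing is held or moving (all of step 3 and linear speed of roller below 0.02 m/s); the robot touches nothing.
It fails at once if the roller is dropped or thrown into the cradle (over 0.6 m/s close to the seat) (distance between roller_mid and seat below 0.04 m and linear speed of roller above 0.6 m/s).
It fails at once if the black drum, the red screwdriver or the gear is moved by more than 40 mm (distance of any of black_drum, red_screwdriver, gear from where it was at the start of the episode above 0.04 m).
It also fails if it takes over 64 s, if anything falls off the work surface, if the arm or the gripper's body presses on something with over 40 N, if the wrist force passes 120 N, or if a joint passes its speed limit or range.

## Working session

There is one attempt and no reset: what is moved stays moved. The work goes in short steps, Python scripts to look and compute and a tool call to move; the robot and the scene stay as the last step left them, time stands still between calls to the robot, and variables do not carry over. Pictures are saved under pics/ and viewed, at most 10 in all, crops included, and the job is handed in when it is done.

Besides the shell and the picture viewer there is one more tool, called by a JSON object that holds its "name" and its "arguments", one argument or row to a line. arm_command: Moves the arm, as the interface text tells. Its arguments: {"type":"object","properties":{"targets":{"type":"array"},"hand":{"type":"number"}},"required":["targets"]}

```bash
mkdir -p pics; cat > h.py <<'E'
import numpy as np, cv2
from station import arm
def cap(n,f=None):
    c=arm.capture(n)
    if f: cv2.imwrite('pics/'+f,c['img'][:,:,::-1])
    return c
def pts(c):
    d=c['depth'];v,u=np.mgrid[:480,:640]
    P=np.stack([(u-c['cx'])/c['fx']*d,(v-c['cy'])/c['fy']*d,d],-1)
    W=P@np.array(c['rotation']).T+np.array(c['eye']); W[d==0]=np.nan
    return W
E
python3 - <<'E'
from h import *
for n in('scene','top'):
    c=cap(n,n+'0.png'); np.savez(n+'0.npz',**c); print(n,c['eye'],np.round(c['rotation'],3).tolist(),c['fx'],c['cx'],c['cy'])
s=arm.get_state();print(s['time'],s['ee_pos'],np.round(s['tcp_rot'],3).tolist(),s['gripper_width'])
E
```

```text
scene [-179.73659904 -895.37118616  829.98070375] [[0.756, -0.386, 0.529], [-0.655, -0.42, 0.628], [-0.02, -0.821, -0.571]] 534.2686908953069 320.2821815980016 236.25299569684498
top [ 415.20074881  -59.28405779 1373.723433  ] [[-0.003, -0.998, 0.061], [-1.0, 0.002, -0.004], [0.004, -0.061, -0.998]] 588.6902764065514 321.0253936049317 243.91186940642947
0.1 [281.54538958 557.41746925 252.28652054] [[-0.893, 0.451, -0.001], [0.451, 0.893, -0.002], [0.0, -0.002, -1.0]] 85.66055445518016
```

View pics/scene0.png

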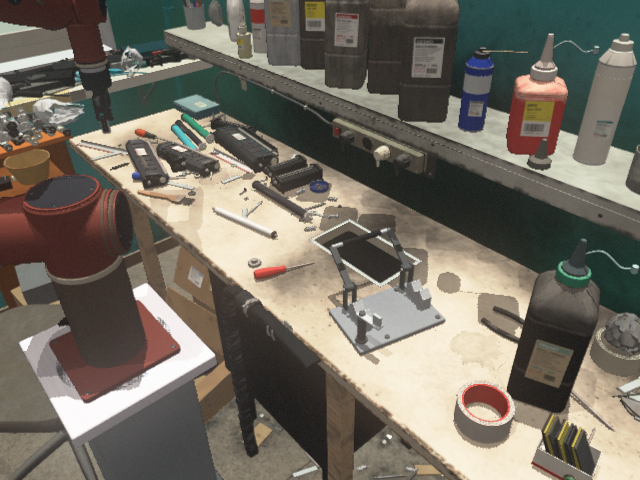

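View pics/top0.png

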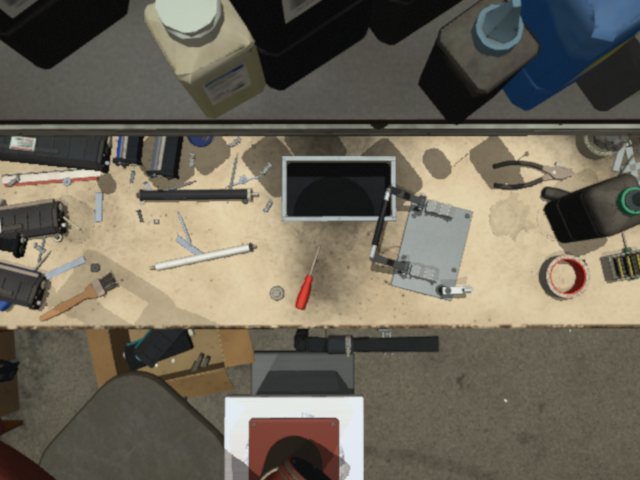

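The top view shows the roller at about (205,257), the cradle plate at (433,245) with its hinge side to the left (world +y), and the frame's bar at (381,225). The catch is at (452,290), the screwdriver at (305,290) and the gear at (277,293).

```bash
python3 - <<'E'
from h import *
c=dict(np.load('top0.npz'));W=pts(c);img=c['img'].astype(int)
hsv=cv2.cvtColor(c['img'],cv2.COLOR_RGB2HSV).astype(int)
Z=W[...,2]
v,u=np.mgrid[:480,:640]
t=(u>300)&(u<500)&(v>180)&(v<310)
print('z table',np.nanmedian(Z[230:245,330:360]),'plate',np.nanmedian(Z[235:250,435:460]))
# plane-cast
def cast(uv,z):
    uv=np.atleast_2d(uv).astype(float);d=np.stack([(uv[:,0]-c['cx'])/c['fx'],(uv[:,1]-c['cy'])/c['fy'],np.ones(len(uv))],-1)@c['rotation'].T
    return c['eye']+d*((z-c['eye'][2])/d[:,2])[:,None]
# plate by colour: low saturation grey
m=((hsv[...,1]<45)&(hsv[...,2]>80)&(u>385)&(u<480)&(v>190)&(v<305)).astype(np.uint8)
m=cv2.morphologyEx(m,cv2.MORPH_CLOSE,np.ones((9,9)));m=cv2.morphologyEx(m,cv2.MORPH_OPEN,np.ones((15,15)))
cs,_=cv2.findContours(m,0,2);k=max(cs,key=cv2.contourArea)
p=cast(k[:,0],12)[:,:2].astype(np.float32);r=cv2.minAreaRect(p);print('plate rect',r,cv2.boxPoints(r).round(1).tolist(),'area',cv2.contourArea(p))
# roller
m=((hsv[...,1]<50)&(hsv[...,2]>150)&(u>140)&(u<265)&(v>230)&(v<280)).astype(np.uint8)
cs,_=cv2.findContours(m,0,2);k=max(cs,key=cv2.contourArea)
p=cast(k[:,0],10)[:,:2].astype(np.float32);r=cv2.minAreaRect(p);print('roller',r,cv2.boxPoints(r).round(1).tolist())
for n,sel in(('bar',(Z>100)&t),('veetops',(Z>50)&(Z<62)&t),('cheek',(Z>70)&(Z<82)&t),('thumb',(Z>95)&(v>275)&t),('catchpl',(Z>80)&(Z<90)&(v>270)&t)):
    q=W[sel];print(n,len(q),np.nanmedian(q,0).round(1) if len(q) else '',np.nanmin(q,0).round(),np.nanmax(q,0).round())
cv2.imwrite('pics/z.png',cv2.resize(cv2.hconcat([c['img'][175:310,365:485,::-1],c['img'][205:340,145:265,::-1]]),None,fx=3.3,fy=3.3,interpolation=2))
E
```

```text
z table 0.5529122942291451 plate 12.397754932195767
plate rect ((489.2651062011719, -321.56097412109375), (149.521728515625, 218.20896911621094), 78.2021255493164) [[367.20001220703125, -372.3999938964844], [580.7999877929688, -417.0], [611.4000244140625, -270.70001220703125], [397.79998779296875, -226.10000610351562]] area 29910.15835855226
roller ((499.0333251953125, 218.2469482421875), (75.1458740234375, 220.99032592773438), 11.926015853881836) [[439.3999938964844, 318.6000061035156], [485.1000061035156, 102.4000015258789], [558.5999755859375, 117.9000015258789], [513.0, 334.1000061035156]]
bar 753 [ 532.2 -196.6  128.4] [ 393. -391.  100.] [ 618. -167.  139.]
veetops 263 [ 448.6 -317.8   53.6] [ 388. -363.   50.] [ 603. -241.   62.]
cheek 202 [ 460.1 -279.6   78. ] [ 386. -389.   70.] [ 606. -226.   82.]
thumb 34 [ 395.4 -378.2  107.3] [ 391. -391.   96.] [ 398. -339.  112.]
catchpl 163 [ 395.2 -356.2   85.3] [ 386. -392.   80.] [ 435. -242.   90.]
```

View pics/z.png

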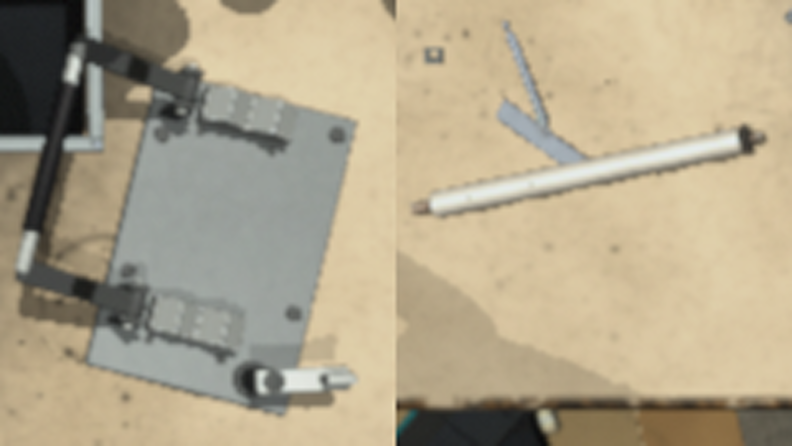

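The crop shows the frame leaning left and the catch pointing right at crop (345,378). The roller's ends are at crop (412,207) and (765,136), and a grey strip lies near its middle.

```bash
python3 - <<'E'
from h import *
c=dict(np.load('top0.npz'));W=pts(c);Z=W[...,2]
v,u=np.mgrid[:480,:640]
sel=(Z>6)&(Z<30)&(u>140)&(u<270)&(v>230)&(v<285);q=W[sel]
print('roller pts',len(q))
m,r=cv2.minAreaRect(q[:,:2].astype(np.float32))[:2];print(m,r)
L=cv2.fitLine(q[:,:2].astype(np.float32),cv2.DIST_HUBER,0,.01,.01).ravel();t=(q[:,:2]-L[2:])@L[:2];print('line',L,t.min(),t.max(),'mid',L[2:]+L[:2]*(t.min()+t.max())/2)
print('grey strip z',Z[247:252,180:192].round(1).tolist())
o=np.array([504,-317.]);X=np.array([.204,.979]);Y=np.array([-.979,.204])
def cr(q): d=q[:,:2]-o; return np.c_[d@X,d@Y,q[:,2]]
w=(u>375)&(u<480)&(v>180)&(v<305)
C=cr(W.reshape(-1,3)).reshape(480,640,3)
for n,s in(('vee+',(abs(C[...,0])<36)&(abs(C[...,1]-75)<25)&(Z>35)&(Z<62)),('vee-',(abs(C[...,0])<36)&(abs(C[...,1]+75)<25)&(Z>35)&(Z<62)),('bar',(C[...,0]>105)&(Z>90)&w),('catch',(Z>78)&(C[...,0]<-20)&w),('thumb',(Z>95)&(C[...,0]<-20)&w)):
    q=C[s];print(n,len(q),np.median(q,0).round(1),np.percentile(q,2,axis=0).round(),np.percentile(q,98,axis=0).round())
for k in(75,-75):
  s=(abs(C[...,1]-k)<10)&(Z>35)&(Z<62)&(abs(C[...,0])<36); q=C[s]
  print(k,[(a,round(float(np.median(q[abs(q[:,0]-a)<2.5,2])),1)) for a in range(-30,31,5) if (abs(q[:,0]-a)<2.5).any()])
E
```

```text
roller pts 1012
(468.5786437988281, 203.8336639404297) (294.8722839355469, 123.11454010009766)
line [ 1.9257738e-01 -9.8128182e-01  4.7127698e+02  2.0765509e+02] -151.04446932120902 151.64688143696137 mid [471.33498301 207.3595223 ]
grey strip z [[3.2, 4.9, -3.1, 4.2, -1.3, 1.5, 2.0, 3.3, 6.6, 9.3, 3.0, 0.8], [-2.5, 5.0, -2.8, 0.6, 0.7, 3.7, -1.2, 10.9, 6.4, 5.8, 4.3, 6.2], [-4.2, 0.2, -1.5, -6.1, -2.5, 3.9, -0.5, -0.3, 7.9, 4.5, -1.5, 2.2], [-2.2, 1.3, 2.0, 0.8, 1.5, 1.1, 0.2, -5.7, 4.3, 0.3, 9.4, 1.0], [-7.0, -0.1, 1.5, 2.0, -1.0, 2.2, 4.6, 7.2, 2.2, 3.8, -1.4, 3.6]]
vee+ 310 [ 3.5 73.8 48. ] [-28.  62.  37.] [34. 86. 59.]
vee- 316 [ -3.8 -75.   48.5] [-34. -88.  38.] [ 26. -63.  58.]
bar 472 [127.9 -21.5 130. ] [106. -88. 111.] [137.  74. 137.]
catch 215 [-64.   98.2  86.6] [-94.  88.  81.] [-36. 110. 110.]
thumb 34 [-82.2  93.6 107.3] [-94.  90.  96.] [-47. 104. 111.]
75 [(-30, 40.0), (-25, 46.4), (-20, 49.6), (-15, 54.5), (-10, 52.8), (-5, 48.8), (0, 42.6), (5, 43.3), (10, 47.9), (15, 52.3), (20, 54.4), (25, 50.3), (30, 45.2)]
-75 [(-30, 47.3), (-25, 53.2), (-20, 54.4), (-15, 49.6), (-10, 44.5), (-5, 42.0), (0, 46.7), (5, 52.5), (10, 55.4), (15, 51.6), (20, 47.5), (25, 43.6)]
```

The vee profile puts the seat at about (504,-319) with cradle x at 75°. The roller's middle is at about (469.5,208), and its grasp yaw is 11°.

{"name": "arm_command", "arguments": {
  "targets": [
    [[1.5,-1.5,0],-1],
    [[3,-3,-1],-2],
    [[3.5,-4.5,-2],-3],
    [[4,-6,-3],-4],
    [[4.5,-7,-3],-5]
  ],
  "hand": 50
}}

```text
time: 0.6
ee_pos: [406.7, 366.1, 167.7]
tcp_rot: [[-0.389, 0.921, -0.003], [0.921, 0.389, -0.002], [-0.0, -0.003, -1.0]]
ft_force: [0.9, -0.9, -0.6]
gripper_width: 50.0
grasp_force: 0.0
```

{"name": "arm_command", "arguments": {
  "targets": [
    [[0.6,-1.5,-0.5],-0.8],
    [[1.2,-3,-1],-1.51],
    [[1.76,-4.66,-2.1],-1.51],
    [[1.76,-4.66,-2.1],-1.51],
    [[1.76,-4.66,-2.1],-1.51]
  ]
}}

```text
time: 1.1
ee_pos: [459.5, 226.6, 105.6]
tcp_rot: [[-0.19, 0.982, -0.004], [0.982, 0.19, -0.001], [-0.0, -0.004, -1.0]]
ft_force: [-0.3, 0.1, 0.8]
gripper_width: 49.8
grasp_force: 0.0
```

```bash
python3 - <<'E'
from h import *
c=cap('scene','s1.png');s=arm.get_state();print(s['time'],s['ee_pos'],np.round(s['tcp_rot'],3).tolist())
c=cap('top','t1.png')
im=cv2.imread('pics/s1.png')[150:290,150:330];cv2.imwrite('pics/s1c.png',cv2.resize(im,None,fx=4,fy=4,interpolation=2))
E
```

```text
1.15 [460.01064238 228.18397611 106.91832925] [[-0.191, 0.982, -0.002], [0.982, 0.191, 0.0], [0.0, -0.001, -1.0]]
```

View pics/s1c.png

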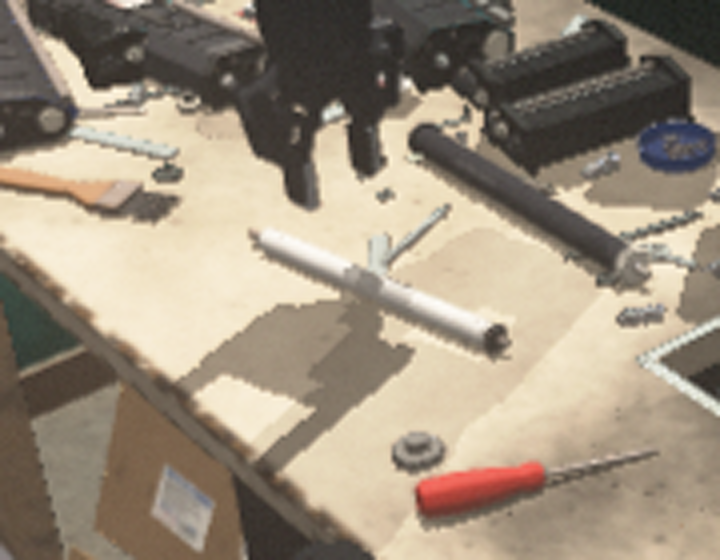

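The fingers hang above and left of the roller at crop (310,190). The roller runs from (258,237) to (500,342). The arm stopped about 22 mm short, so I'll make that up while descending.

{"name": "arm_command", "arguments": {
  "targets": [
    [[0.32,-0.67,0],0],
    [[0.32,-0.67,-0.8],0],
    [[0.32,-0.67,-1.5],0],
    [[0.32,-0.67,-1.5],0],
    [[0.32,-0.67,-1.5],0]
  ]
}}

```text
time: 1.7
ee_pos: [469.9, 209.8, 63.2]
tcp_rot: [[-0.195, 0.981, 0.0], [0.981, 0.195, 0.0], [0.0, 0.0, -1.0]]
ft_force: [0.5, 0.4, -0.4]
gripper_width: 49.9
grasp_force: 0.0
```

```bash
python3 - <<'E'
from h import *
c=cap('top','t2.png');s=arm.get_state();print(s['time'],s['ee_pos'],np.round(s['tcp_rot'],3).tolist())
c2=cap('scene','s2.png');s=arm.get_state();print(s['time'],s['ee_pos'])
a=cv2.resize(cv2.imread('pics/s2.png')[170:260,190:300],None,fx=3.6,fy=4.4,interpolation=2)
b=cv2.resize(cv2.imread('pics/t2.png')[205:305,145:255],None,fx=3.6,fy=3.96,interpolation=2)
cv2.imwrite('pics/c2.png',cv2.hconcat([a,b]))
E
```

```text
1.75 [470.58429873 209.69763681  63.76223572] [[-0.195, 0.981, 0.002], [0.981, 0.195, 0.001], [0.0, 0.002, -1.0]]
1.8 [470.90020425 209.54598188  63.99447239]
```

View pics/c2.png

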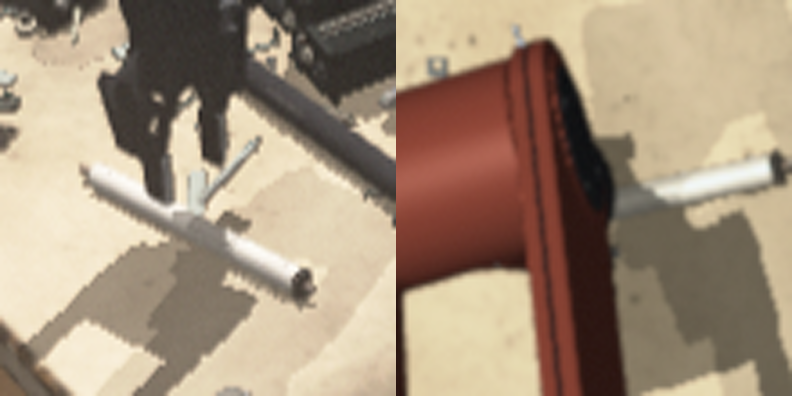

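The left view shows the two fingertips at (160,195) and (215,160), straddling the roller's middle at about (198,230). I'm going down and gripping.

{"name": "arm_command", "arguments": {
  "targets": [
    [[0,0,-0.6],0],
    [[0,0,-1.25],0],
    [[0,0,-1.25],0],
    [[0,0,-1.25],0]
  ]
}}

```text
time: 2.2
ee_pos: [470.4, 208.7, 25.8]
tcp_rot: [[-0.193, 0.981, 0.001], [0.981, 0.193, 0.0], [0.0, 0.001, -1.0]]
ft_force: [-0.2, -0.4, 0.8]
gripper_width: 50.0
grasp_force: 0.0
```

{"name": "arm_command", "arguments": {
  "targets": [
    [[0,0,0],0],
    [[0,0,0],0],
    [[0,0,0],0],
    [[0,0,0],0],
    [[0,0,0],0]
  ],
  "hand": 0
}}

```text
time: 2.7
ee_pos: [471.1, 208.7, 26.3]
tcp_rot: [[-0.193, 0.981, 0.002], [0.981, 0.193, 0.001], [0.0, 0.003, -1.0]]
ft_force: [-0.3, 0.1, 6.1]
gripper_width: 15.5
grasp_force: 58.6
```

{"name": "arm_command", "arguments": {
  "targets": [
    [[0,0,0.3],0],
    [[0,0,0.6],0],
    [[0,0,1],0],
    [[0,0,1.5],0],
    [[0,0,1.5],0]
  ]
}}

```text
time: 3.2
ee_pos: [471.8, 208.8, 72.6]
tcp_rot: [[-0.193, 0.981, 0.005], [0.981, 0.193, 0.001], [0.0, 0.005, -1.0]]
ft_force: [0.1, 0.6, -1.6]
gripper_width: 15.8
grasp_force: 58.7
```

```bash
python3 - <<'E'
from h import *
c=cap('scene','s3.png')
a=cv2.resize(cv2.imread('pics/s3.png')[160:250,200:300],None,fx=6,fy=6,interpolation=2)
cv2.imwrite('pics/c3.png',a)
s=arm.get_state();print(s['ft_force'],s['ft_torque'],s['gripper_width'],s['ee_pos'])
E
```

```text
[ 0.35883571  0.1426764  -2.50683194] [0.02106576 0.03670256 0.01587161] 15.625626686591364 [471.14272245 208.62939172  71.48534993]
```

View pics/c3.png

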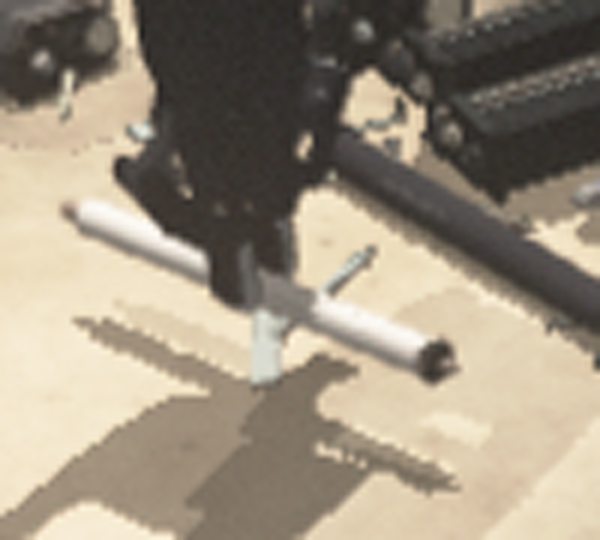

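The roller is lifted and held level between the fingertips, with its ends at crop (70,210) and (450,355) and its middle near (260,283). I'll compute its offset from the TCP and carry it at the same time.

{"name": "arm_command", "arguments": {
  "targets": [
    [[0,0,1.4],0],
    [[0,-0.2,2.8],0.5],
    [[0,-1.2,4],1.2],
    [[0.2,-2.6,4.4],2],
    [[0.3,-4.1,4.4],3]
  ]
}}

```text
time: 3.75
ee_pos: [480.5, 87.0, 204.6]
tcp_rot: [[-0.574, 0.819, 0.006], [0.819, 0.574, 0.0], [-0.003, 0.005, -1.0]]
ft_force: [0.7, 0.5, -1.4]
gripper_width: 15.8
grasp_force: 58.9
```

```bash
cat >> h.py <<'E'
def castz(c,uv,z):
    uv=np.atleast_2d(uv).astype(float);d=np.stack([(uv[:,0]-c['cx'])/c['fx'],(uv[:,1]-c['cy'])/c['fy'],np.ones(len(uv))],-1)@np.array(c['rotation']).T
    return np.array(c['eye'])+d*((z-c['eye'][2])/d[:,2])[:,None]
E
python3 - <<'E'
from h import *
c=dict(np.load('scene0.npz'))
for z in(52,56,60):
    p=castz(c,[(211.7,195),(275,219.2)],z);print(z,p.round(1).tolist(),p.mean(0).round(1),np.linalg.norm(p[1]-p[0]))
E
```

```text
52 [[446.9, 332.0, 52.0], [504.4, 104.0, 52.0]] [475.7 218.   52. ] 235.2078502618207
56 [[443.7, 325.7, 56.0], [500.9, 98.8, 56.0]] [472.3 212.3  56. ] 233.9985254077281
60 [[440.5, 319.4, 60.0], [497.4, 93.7, 60.0]] [468.9 206.6  60. ] 232.78920055363557
```

{"name": "arm_command", "arguments": {
  "targets": [
    [[0.1,-1.5,0],1],
    [[0.2,-3,0],2],
    [[0.3,-4.5,0],3],
    [[0.4,-6,0],4],
    [[0.5,-7.5,0],5]
  ]
}}

```text
time: 4.25
ee_pos: [493.1, -132.6, 201.2]
tcp_rot: [[-0.957, 0.289, -0.001], [0.289, 0.957, 0.0], [0.001, 0.0, -1.0]]
ft_force: [1.1, 0.0, -1.2]
gripper_width: 15.8
grasp_force: 58.9
```

{"name": "arm_command", "arguments": {
  "targets": [
    [[0.1,-1.5,0],0],
    [[0.2,-3,0],0],
    [[0.3,-4.5,0],0],
    [[0.3,-6,0],0],
    [[0.3,-6,0],0]
  ]
}}

```text
time: 4.75
ee_pos: [501.7, -316.2, 201.0]
tcp_rot: [[-0.954, 0.299, -0.001], [0.299, 0.954, -0.002], [0.0, -0.002, -1.0]]
ft_force: [-0.0, 1.0, -0.7]
gripper_width: 15.3
grasp_force: 59.0
```

```bash
python3 - <<'E'
from h import *
c=cap('scene','s4.png')
s=arm.get_state();print(s['time'],s['ft_force'],s['gripper_width'],s['ee_pos'],np.degrees(np.arctan2(s['tcp_rot'][1][1],s['tcp_rot'][0][1])))
E
```

```text
4.8 [ 0.29903572  0.42029011 -1.17596332] 15.468086425798793 [ 501.74240733 -313.38562387  200.66720979] 72.62840999671502
```

```bash
python3 - <<'E'
from h import *
from scipy.optimize import least_squares
c=dict(np.load('top0.npz'));W=pts(c).reshape(-1,3);W=W[np.isfinite(W[:,2])]
W=W[(abs(W[:,0]-490)<130)&(abs(W[:,1]+320)<75)&(W[:,2]>36)&(W[:,2]<60)]
def cr(p):
    a=p[2];d=W[:,:2]-p[:2];return d@[np.cos(a),np.sin(a)],d@[-np.sin(a),np.cos(a)]
def f(p):
    x,y=cr(p);m=(abs(x)<14)&(abs(abs(y)-75)<11)
    return np.where(m,W[:,2]-40-p[3]-abs(x),6)
from scipy.optimize import minimize
g=lambda p:np.minimum(np.abs(f(p)),6).sum()
for a in(74,75,77,79):
  r=minimize(g,[504,-318,np.radians(a),0],method='Nelder-Mead',options=dict(initial_simplex=np.array([[504,-318,np.radians(a),0],[509,-318,np.radians(a),0],[504,-313,np.radians(a),0],[504,-318,np.radians(a)+.05,0],[504,-318,np.radians(a),2]])));print(r.x,np.degrees(r.x[2]),r.fun)
E
```

```text
[ 505.14665428 -319.37355531    1.31365852    0.80476648] 75.26708882166092 2889.0289464176412
[ 5.04812346e+02 -3.19286698e+02  1.31367271e+00  4.82988397e-01] 75.2679019674536 2883.1252126429654
[ 504.80747649 -319.2843935     1.31365889    0.56637381] 75.26711035894054 2883.4799202931295
[ 505.32461177 -319.11440589    1.31736407    0.66648165] 75.4794012340112 2897.9508551263707
```

{"name": "arm_command", "arguments": {
  "targets": [
    [[0.08,-0.15,-1],0.3],
    [[0.08,-0.15,-2],0.3],
    [[0.08,-0.15,-2.7],0.3],
    [[0.08,-0.15,-2.7],0.3]
  ]
}}

```text
time: 5.2
ee_pos: [502.6, -312.2, 116.3]
tcp_rot: [[-0.967, 0.254, -0.007], [0.254, 0.967, 0.006], [0.008, 0.004, -1.0]]
ft_force: [-0.1, -0.3, -1.8]
gripper_width: 15.7
grasp_force: 59.0
```

{"name": "arm_command", "arguments": {
  "targets": [
    [[0.05,-0.2,0],0],
    [[0.05,-0.2,-0.3],0],
    [[0.05,-0.2,-0.3],0]
  ]
}}

```text
time: 5.5
ee_pos: [506.9, -321.6, 112.1]
tcp_rot: [[-0.967, 0.254, 0.001], [0.254, 0.967, -0.0], [-0.001, -0.0, -1.0]]
ft_force: [0.3, 0.4, -1.1]
gripper_width: 15.6
grasp_force: 59.0
```

```bash
python3 - <<'E'
from h import *
c=cap('scene','s5.png')
s=arm.get_state();print(s['time'],s['ft_force'],s['gripper_width'],s['ee_pos'],np.degrees(np.arctan2(s['tcp_rot'][1][1],s['tcp_rot'][0][1])))
a=cv2.resize(cv2.imread('pics/s5.png')[200:360,300:460],None,fx=3.7,fy=3.7,interpolation=2)
cv2.imwrite('pics/c5.png',a)
E
```

```text
5.55 [-0.11673109 -0.49812093 -1.7631481 ] 15.716461043793712 [ 506.8140012  -321.56668284  112.27324231] 75.2563234506088
```

View pics/c5.png

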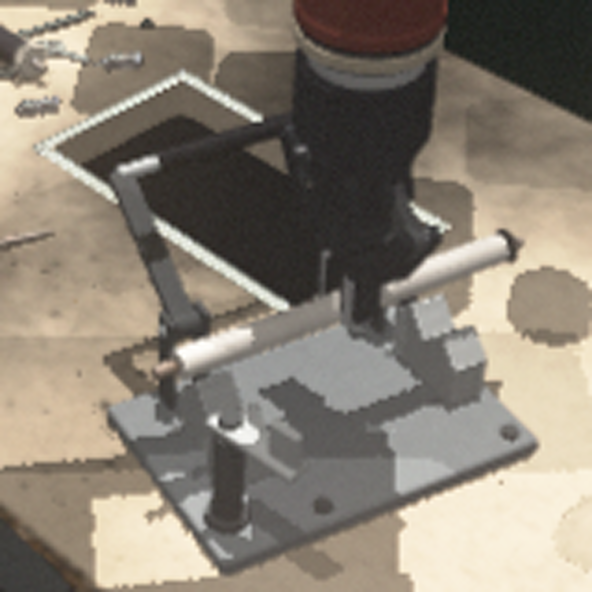

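The picture shows the roller held level above both vee blocks: collar end at (515,245), plain end at (160,370), fingers near (365,310). I'm lowering it.

{"name": "arm_command", "arguments": {
  "targets": [
    [[-0.05,0.07,-0.6],0],
    [[-0.05,0.07,-1.1],0],
    [[-0.05,0.07,-1.2],0],
    [[-0.05,0.07,-1.25],0]
  ]
}}

```text
time: 5.95
ee_pos: [504.7, -319.1, 73.7]
tcp_rot: [[-0.967, 0.255, -0.001], [0.255, 0.967, 0.001], [0.001, 0.001, -1.0]]
ft_force: [0.4, -0.8, -0.8]
gripper_width: 15.8
grasp_force: 59.0
```

{"name": "arm_command", "arguments": {
  "targets": [
    [[0,0,-0.05],0],
    [[0,0,-0.1],0],
    [[0,0,-0.15],0]
  ]
}}

```text
time: 6.25
ee_pos: [505.8, -319.5, 71.6]
tcp_rot: [[-0.967, 0.255, 0.001], [0.255, 0.967, -0.0], [-0.001, 0.0, -1.0]]
ft_force: [-3.5, 6.1, 13.3]
gripper_width: 15.5
grasp_force: 60.6
```

{"name": "arm_command", "arguments": {
  "targets": [
    [[0,0,0],0],
    [[0,0,0],0],
    [[0,0,0],0],
    [[0,0,0],0],
    [[0,0,0],0]
  ],
  "hand": 40
}}

```text
time: 6.75
ee_pos: [505.1, -319.5, 69.8]
tcp_rot: [[-0.967, 0.255, -0.0], [0.255, 0.967, -0.0], [-0.0, -0.0, -1.0]]
ft_force: [0.2, -0.3, 0.2]
gripper_width: 40.2
grasp_force: 0.0
```

{"name": "arm_command", "arguments": {
  "targets": [
    [[0,0,0.5],0],
    [[0,0,1.5],0],
    [[0,0,3],0],
    [[0,0,4.4],0],
    [[0,0,4.4],0]
  ]
}}

```text
time: 7.25
ee_pos: [508.6, -322.2, 211.2]
tcp_rot: [[-0.967, 0.254, 0.011], [0.254, 0.967, -0.009], [-0.013, -0.006, -1.0]]
ft_force: [0.6, -0.5, 0.4]
gripper_width: 40.1
grasp_force: 0.0
```

```bash
python3 - <<'E'
from h import *
c=cap('scene','s6.png')
s=arm.get_state();print(s['time'],s['ft_force'],s['gripper_width'],s['ee_pos'])
a=cv2.resize(cv2.imread('pics/s6.png')[200:360,300:460],None,fx=3.7,fy=3.7,interpolation=2)
cv2.imwrite('pics/c6.png',a)
E
```

```text
7.3 [-0.49481451  0.12978964 -0.7363921 ] 40.14330768677566 [ 507.33221503 -321.22732901  207.75991325]
```

View pics/c6.png

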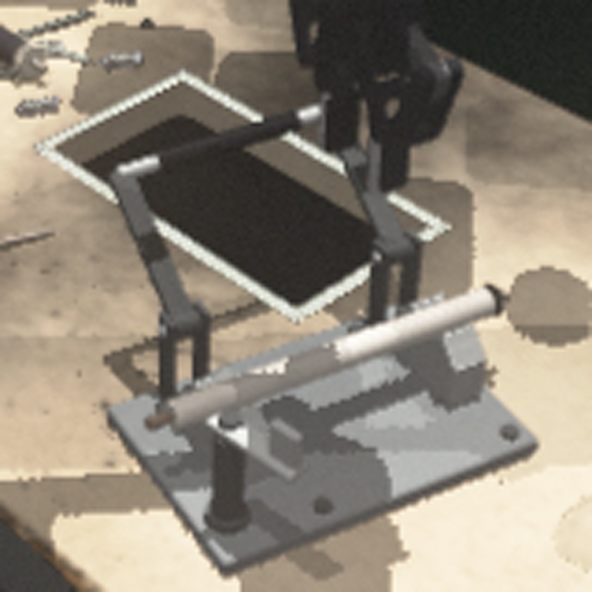

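The roller rests in both vees, its ends at (150,418) and (503,298), and the frame is still open. Next I'll check the centring and locate the grip sleeve.

```bash
python3 - <<'E'
from h import *
c=dict(np.load('top0.npz'));s0=dict(np.load('scene0.npz'))
a=np.radians(75.3);o=np.array([505,-319.3]);X=np.array([np.cos(a),np.sin(a)]);Y=np.array([-X[1],X[0]])
cr=lambda W:np.concatenate([((W[...,:2]-o)@X)[...,None],((W[...,:2]-o)@Y)[...,None],W[...,2:]],-1)
p=castz(s0,[(340.5,313),(436,280.5)],52.7);print('roller ends cradle',cr(p).round(1).tolist(),cr(p).mean(0))
for n,d in(('top',c),('scene',s0)):
    C=cr(pts(d));q=C[(C[...,0]>105)&(C[...,0]<150)&(abs(C[...,1])<40)&(C[...,2]>105)]
    print(n,len(q),np.median(q,0).round(1),np.percentile(q,[5,95],axis=0).round(1).tolist())
# edges from top image by colour: dark handle
for y in(-30,0,30):
    for A in(2.35,2.45,2.55,2.65):
        pass
for A in np.arange(2.35,2.66,.05):
    x,z=50-100*np.cos(A),69.5+100*np.sin(A);print(round(A,2),round(x,1),round(z,1),'world',(o+X*x).round(1))
E
```

```text
roller ends cradle [[5.0, 123.9, 52.7], [-0.4, -117.8, 52.7]] [ 2.30409095  3.09309832 52.7       ]
top 474 [135.4 -36.7 136.7] [[127.9, -39.9, 128.2], [139.7, 32.9, 879.8]]
scene 191 [130.1   0.6 129.7] [[126.5, -35.5, 122.4], [136.6, 35.6, 134.0]]
2.35 120.3 140.6 world [ 535.5 -203. ]
2.4 123.7 137.0 world [ 536.4 -199.6]
2.45 127.0 133.3 world [ 537.2 -196.4]
2.5 130.1 129.3 world [ 538.  -193.4]
2.55 133.0 125.3 world [ 538.8 -190.6]
2.6 135.7 121.1 world [ 539.4 -188.1]
2.65 138.2 116.7 world [ 540.1 -185.7]
```

The roller is centred to within about 3 mm. The bar's axis is near cradle (133.5, 0, 124.5), so the keeper is at about 2.56 rad. I'm moving over the handle.

{"name": "arm_command", "arguments": {
  "targets": [
    [[0.35,1.5,0],0],
    [[0.7,3,0],0],
    [[1.06,4.37,0],0],
    [[1.06,4.37,0],0],
    [[1.06,4.37,0],0]
  ]
}}

```text
time: 7.8
ee_pos: [536.7, -187.3, 201.4]
tcp_rot: [[-0.968, 0.252, -0.001], [0.252, 0.968, 0.0], [0.001, -0.0, -1.0]]
ft_force: [-0.2, -0.7, -0.3]
gripper_width: 39.9
grasp_force: 0.0
```

```bash
python3 - <<'E'
from h import *
c=cap('scene','s7.png')
s=arm.get_state();print(s['time'],s['ft_force'],s['gripper_width'],s['ee_pos'],np.degrees(np.arctan2(s['tcp_rot'][1][1],s['tcp_rot'][0][1])))
E
```

```text
7.85 [ 0.54870027 -0.37258932 -0.48501673] 39.95767509887864 [ 536.58228202 -188.30864343  201.4650844 ] 75.30712214479568
```

Now down to z ≈ 128 and close.

{"name": "arm_command", "arguments": {
  "targets": [
    [[0.07,-0.07,-1],0],
    [[0.07,-0.07,-2],0],
    [[0.07,-0.07,-2.45],0],
    [[0.07,-0.07,-2.45],0],
    [[0.07,-0.07,-2.45],0]
  ]
}}

```text
time: 8.35
ee_pos: [539.1, -191.3, 128.9]
tcp_rot: [[-0.967, 0.256, 0.0], [0.256, 0.967, -0.0], [-0.0, -0.0, -1.0]]
ft_force: [-0.5, 0.3, 0.4]
gripper_width: 39.7
grasp_force: 0.0
```

```bash
python3 - <<'E'
from h import *
c=cap('scene','s8.png')
s=arm.get_state();print(s['time'],s['ft_force'],s['gripper_width'],s['ee_pos'])
a=cv2.resize(cv2.imread('pics/s8.png')[180:330,290:450],None,fx=3.7,fy=3.7,interpolation=2)
cv2.imwrite('pics/c8.png',a)
E
```

```text
8.4 [-0.40381337  0.39769907  0.42600826] 40.035544386538824 [ 539.70888873 -191.3900794   129.74134724]
```

View pics/c8.png

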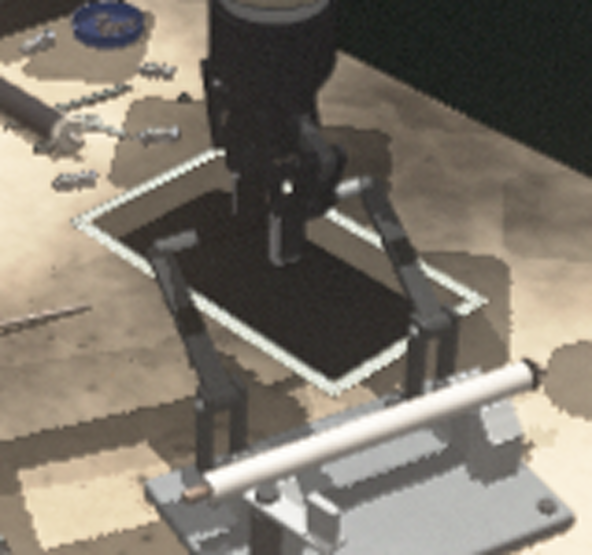

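The handle line, from (175,240) to (350,187), passes between the fingers at (285,250) and (240,200). I'm closing.

{"name": "arm_command", "arguments": {
  "targets": [
    [[0,0,0],0],
    [[0,0,0],0],
    [[0,0,0],0],
    [[0,0,0],0]
  ],
  "hand": 0
}}

```text
time: 8.8
ee_pos: [540.5, -189.1, 130.2]
tcp_rot: [[-0.967, 0.254, 0.003], [0.254, 0.967, 0.002], [-0.003, 0.002, -1.0]]
ft_force: [1.1, 6.4, 4.8]
gripper_width: 11.8
grasp_force: 58.4
```

```bash
python3 - <<'E'
import numpy as np
x0,z0=134.,122.2
for a in np.r_[np.arange(2.4,0.1,-.2),.2,.1,0,-.03]:
    d=50-100*np.cos(a)-x0; print(round(a,2),np.round([.254*d/30,.967*d/30,(69.5+100*np.sin(a)-z0)/30],2))
E
```

```text
2.4 [-0.09 -0.33  0.49]
2.2 [-0.21 -0.81  0.94]
2.0 [-0.36 -1.37  1.27]
1.8 [-0.52 -1.98  1.49]
1.6 [-0.69 -2.61  1.58]
1.4 [-0.86 -3.26  1.53]
1.2 [-1.02 -3.88  1.35]
1.0 [-1.17 -4.45  1.05]
0.8 [-1.3  -4.95  0.63]
0.6 [-1.41 -5.37  0.13]
0.4 [-1.49 -5.68 -0.46]
0.2 [-1.54 -5.87 -1.09]
0.2 [-1.54 -5.87 -1.09]
0.1 [-1.55 -5.91 -1.42]
0.0 [-1.56 -5.93 -1.76]
-0.03 [-1.56 -5.93 -1.86]
```

{"name": "arm_command", "arguments": {
  "targets": [
    [[-0.09,-0.33,0.49],0],
    [[-0.21,-0.81,0.94],0],
    [[-0.36,-1.37,1.27],0],
    [[-0.52,-1.98,1.49],0],
    [[-0.69,-2.61,1.58],0]
  ]
}}

```text
time: 9.3
ee_pos: [519.9, -268.1, 178.9]
tcp_rot: [[-0.967, 0.253, 0.004], [0.253, 0.967, 0.0], [-0.004, 0.001, -1.0]]
ft_force: [4.5, 4.2, -5.0]
gripper_width: 11.7
grasp_force: 58.4
```

{"name": "arm_command", "arguments": {
  "targets": [
    [[-0.17,-0.65,-0.05],0],
    [[-0.33,-1.27,-0.23],0],
    [[-0.48,-1.84,-0.53],0],
    [[-0.61,-2.34,-0.95],0],
    [[-0.72,-2.76,-1.45],0]
  ]
}}

```text
time: 9.8
ee_pos: [498.2, -351.5, 133.3]
tcp_rot: [[-0.967, 0.255, 0.004], [0.255, 0.967, 0.001], [-0.004, 0.002, -1.0]]
ft_force: [7.9, 5.0, 0.2]
gripper_width: 11.9
grasp_force: 58.7
```

{"name": "arm_command", "arguments": {
  "targets": [
    [[-0.08,-0.31,-0.59],0],
    [[-0.13,-0.5,-1.22],0],
    [[-0.14,-0.54,-1.55],0],
    [[-0.15,-0.56,-1.89],0],
    [[-0.15,-0.56,-1.92],0]
  ]
}}

```text
time: 10.3
ee_pos: [494.8, -366.0, 82.9]
tcp_rot: [[-0.967, 0.253, 0.002], [0.253, 0.967, 0.004], [-0.001, 0.005, -1.0]]
ft_force: [-15.1, 30.4, 59.2]
gripper_width: 11.2
grasp_force: 66.3
```

{"name": "arm_command", "arguments": {
  "targets": [
    [[0,0,0.12],0],
    [[0,0,0.12],0]
  ]
}}

```text
time: 10.5
ee_pos: [494.6, -365.9, 83.2]
tcp_rot: [[-0.967, 0.253, 0.003], [0.253, 0.967, 0.003], [-0.002, 0.004, -1.0]]
ft_force: [-4.2, 20.2, 31.1]
gripper_width: 11.4
grasp_force: 63.3
```

{"name": "arm_command", "arguments": {
  "targets": [
    [[0,0,0],0],
    [[0,0,0],0],
    [[0,0,0],0]
  ],
  "hand": 32
}}

```text
time: 10.8
ee_pos: [492.0, -368.6, 78.1]
tcp_rot: [[-0.967, 0.254, -0.0], [0.254, 0.967, -0.0], [0.0, -0.0, -1.0]]
ft_force: [-0.7, 0.1, 0.5]
gripper_width: 32.0
grasp_force: 0.0
```

{"name": "arm_command", "arguments": {
  "targets": [
    [[0,0,1],0],
    [[0,0,2.5],0],
    [[0,0,4],0],
    [[0.5,1,4],0],
    [[1,2,4],0]
  ]
}}

```text
time: 11.3
ee_pos: [522.9, -309.7, 200.4]
tcp_rot: [[-0.966, 0.257, 0.003], [0.257, 0.966, -0.003], [-0.004, -0.002, -1.0]]
ft_force: [0.7, 1.0, -0.4]
gripper_width: 32.1
grasp_force: 0.0
```

```bash
python3 - <<'E'
from h import *
c=cap('scene','s9.png');np.savez('s9.npz',**c)
s=arm.get_state();print(s['time'],s['ft_force'],s['gripper_width'],s['ee_pos'])
a=cv2.resize(cv2.imread('pics/s9.png')[210:360,300:460],None,fx=3.7,fy=3.7,interpolation=2)
cv2.imwrite('pics/c9.png',a)
a=np.radians(75.3);o=np.array([505,-319.3]);X=np.array([np.cos(a),np.sin(a)]);Y=np.array([-X[1],X[0]])
W=pts(c);C=np.concatenate([((W[...,:2]-o)@X)[...,None],((W[...,:2]-o)@Y)[...,None],W[...,2:]],-1)
q=C[(abs(C[...,0]+50)<15)&(abs(C[...,1])<45)&(C[...,2]>50)&(C[...,2]<100)];print(len(q),np.median(q,0),np.percentile(q,[5,95],axis=0).round(1).tolist())
E
```

```text
11.35 [ 1.50526645  3.62792926 -0.14495699] 32.08926420276073 [ 524.51411659 -304.06394711  198.88388964]
254 [-52.10639367   0.24215695  73.76480403] [[-55.7, -40.3, 66.6], [-45.4, 40.2, 77.3]]
```

View pics/c9.png

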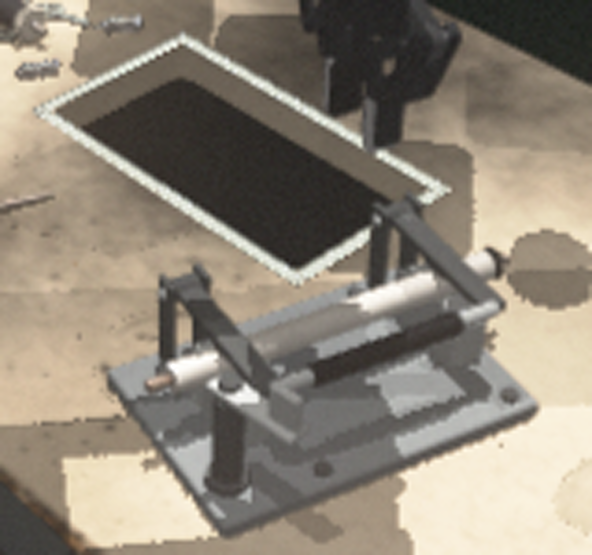

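The frame now lies level over the roller: its bar runs from (275,385) to (490,310), with the axis at z ≈ 68 (shut). The catch is still open, with its thumb piece at (285,405). I'm closing the fingers and moving outboard of the thumb piece.

{"name": "arm_command", "arguments": {
  "targets": [
    [[-1.3,-0.6,0],0],
    [[-2.6,-1.2,0],0],
    [[-4,-1.8,0],0],
    [[-5.4,-2.3,0],0],
    [[-5.4,-2.3,0],0]
  ],
  "hand": 0
}}

```text
time: 11.85
ee_pos: [355.7, -379.0, 197.4]
tcp_rot: [[-0.966, 0.259, -0.003], [0.259, 0.966, 0.0], [0.003, -0.0, -1.0]]
ft_force: [1.3, 0.2, -0.2]
gripper_width: -0.0
grasp_force: 0.0
```

```bash
python3 - <<'E'
from h import *
c=dict(np.load('s9.npz'))
a=np.radians(75.3);o=np.array([505,-319.3]);X=np.array([np.cos(a),np.sin(a)]);Y=np.array([-X[1],X[0]])
W=pts(c);C=np.concatenate([((W[...,:2]-o)@X)[...,None],((W[...,:2]-o)@Y)[...,None],W[...,2:]],-1)
q=C[(C[...,0]<-60)&(C[...,0]>-110)&(C[...,1]>50)&(C[...,2]>92)&(C[...,2]<115)];print('thumb',len(q),np.median(q,0).round(1),np.percentile(q,[5,95],axis=0).round(1).tolist())
s=arm.get_state();e=s['ee_pos'];cp=((e[:2]-o)@X,(e[:2]-o)@Y);print(s['time'],e,'cradle',cp,s['gripper_width'])
for t in np.arange(0,1.61,.2):
    n=np.array([np.sin(t),-np.cos(t)]);th=np.array([-50-40*np.cos(t),102-40*np.sin(t)])
    F=th-n*(3.5+14.5*n[0]+11*-n[1]-2); w=o+F[0]*X+F[1]*Y
    print(round(t,1),F.round(1),'world',w.round(1),'units',((w-e[:2])/30).round(2))
E
```

```text
thumb 74 [-89.2  93.8 103.8] [[-96.8, 88.0, 93.3], [-79.4, 96.9, 109.2]]
11.85 [ 355.68007253 -379.04592831  197.39917394] cradle (np.float64(-95.68142769328675), np.float64(129.27134672599516)) -0.02128426928350026
0.0 [-90.  114.5] world [ 371.4 -377.3] units [0.52 0.06]
0.2 [-92.2 108.9] world [ 376.3 -380.9] units [ 0.69 -0.06]
0.4 [-93.6 102.3] world [ 382.3 -383.8] units [ 0.89 -0.16]
0.6 [-93.6  94.9] world [ 389.4 -385.8] units [ 1.13 -0.22]
0.8 [-91.9  86.9] world [ 397.6 -386.1] units [ 1.4  -0.24]
1.0 [-88.1  79. ] world [ 406.3 -384.5] units [ 1.69 -0.18]
1.2 [-82.2  71.6] world [ 414.9 -380.6] units [ 1.97 -0.05]
1.4 [-74.2  65.6] world [ 422.7 -374.4] units [2.24 0.15]
1.6 [-64.5  61.6] world [ 429.1 -366.1] units [2.45 0.43]
```

{"name": "arm_command", "arguments": {
  "targets": [
    [[0.1,0.05,-1.2],0],
    [[0.1,0.05,-2.4],0],
    [[0.1,0.05,-2.75],0],
    [[0.1,0.05,-2.75],0],
    [[0.1,0.05,-2.75],0]
  ]
}}

```text
time: 12.35
ee_pos: [363.8, -376.4, 116.8]
tcp_rot: [[-0.967, 0.254, 0.001], [0.254, 0.967, -0.001], [-0.001, -0.001, -1.0]]
ft_force: [-0.3, -0.2, 0.4]
gripper_width: -0.1
grasp_force: 0.0
```

```bash
python3 - <<'E'
from h import *
c=cap('scene','s10.png')
s=arm.get_state();e=s['ee_pos'];print(s['time'],e,s['ft_force'])
a=cv2.resize(cv2.imread('pics/s10.png')[230:360,300:440],None,fx=4,fy=4,interpolation=2)
cv2.imwrite('pics/c10.png',a)
E
```

```text
12.4 [ 364.1382549  -376.85214493  117.44543379] [ 0.26970928  0.20386403 -0.18465619]
```

I've used all ten picture views, so from here I rely on forces and depth readings. Now pushing the catch along its arc.

{"name": "arm_command", "arguments": {
  "targets": [
    [[0.2,-0.07,-0.07],0],
    [[0.41,-0.13,-0.07],0],
    [[0.61,-0.23,-0.07],0],
    [[0.84,-0.3,-0.07],0],
    [[1.12,-0.31,-0.07],0]
  ]
}}

```text
time: 12.9
ee_pos: [397.2, -385.3, 113.7]
tcp_rot: [[-0.967, 0.255, -0.0], [0.255, 0.967, 0.0], [0.0, -0.0, -1.0]]
ft_force: [-1.9, 0.1, 0.0]
gripper_width: -0.5
grasp_force: 0.6
```

```bash
cat > q.py <<'E'
from h import *
c=cap('scene','q.png')
a=np.radians(75.3);o=np.array([505,-319.3]);X=np.array([np.cos(a),np.sin(a)]);Y=np.array([-X[1],X[0]])
W=pts(c);C=np.concatenate([((W[...,:2]-o)@X)[...,None],((W[...,:2]-o)@Y)[...,None],W[...,2:]],-1)
hsv=cv2.cvtColor(c['img'],cv2.COLOR_RGB2HSV)
d=np.hypot(C[...,0]+50,C[...,1]-102)
q=C[(d<54)&(d>28)&(C[...,2]>90)&(C[...,2]<112)&(hsv[...,2]>70)]
s=arm.get_state();e=s['ee_pos'];print('tool cradle',((e[:2]-o)@X).round(1),((e[:2]-o)@Y).round(1),e,s['ft_force'].round(1),s['time'])
if len(q): m=np.median(q,0);print('thumb',len(q),m.round(1),'angle',np.arctan2(102-m[1],-50-m[0]))
q=C[(abs(C[...,0]+50)<15)&(abs(C[...,1])<45)&(C[...,2]>50)&(C[...,2]<100)];print('bar',len(q),np.median(q,0).round(1))
E
python3 q.py
```

```text
tool cradle -90.9 86.4 [ 398.37677424 -385.35077202  113.7739755 ] [-1.7  0.3  0.2] 12.95
thumb 33 [-96.4  98.4 101.3] angle 0.07779266002712325
bar 131 [-51.7 -20.9  73.5]
```

{"name": "arm_command", "arguments": {
  "targets": [
    [[0.29,0.06,0],0],
    [[0.57,0.19,0],0],
    [[0.83,0.39,0],0],
    [[1.05,0.67,0],0],
    [[1.08,0.78,0],0]
  ]
}}

```text
time: 13.45
ee_pos: [428.7, -364.6, 114.1]
tcp_rot: [[-0.968, 0.252, -0.002], [0.252, 0.968, -0.008], [-0.0, -0.009, -1.0]]
ft_force: [-9.0, -22.2, -6.4]
gripper_width: 0.0
grasp_force: 11.7
```

```bash
python3 q.py
```

```text
tool cradle -63.5 62.4 [ 428.57628636 -364.89864546  114.08629103] [ -6.4 -15.4  -5.9] 13.5
thumb 57 [-61.7  73.  102.5] angle 1.1867964104051874
bar 244 [-52.1  -0.4  73.4]
```

{"name": "arm_command", "arguments": {
  "targets": [
    [[-0.25,-0.97,0],0],
    [[-0.25,-0.97,1.2],0],
    [[-0.25,-0.97,2.7],0],
    [[-0.25,-0.97,4.2],0],
    [[-0.25,-0.97,4.2],0]
  ]
}}

```text
time: 14.0
ee_pos: [425.0, -393.2, 248.0]
tcp_rot: [[-0.967, 0.254, 0.009], [0.254, 0.967, -0.01], [-0.011, -0.007, -1.0]]
ft_force: [-0.0, -0.4, 1.5]
gripper_width: 0.1
grasp_force: 0.0
```

{"name": "arm_command", "arguments": {
  "targets": [
    [[0.6,1.4,0.2],0],
    [[1.2,2.8,0.4],0],
    [[1.8,4.2,0.5],0],
    [[2.4,5.6,0.5],0],
    [[2.4,5.6,0.5],0]
  ]
}}

```text
time: 14.5
ee_pos: [495.7, -217.2, 254.6]
tcp_rot: [[-0.969, 0.249, 0.001], [0.249, 0.969, 0.002], [-0.001, 0.002, -1.0]]
ft_force: [0.1, -1.0, 0.4]
gripper_width: 0.3
grasp_force: 0.0
```

```bash
python3 q.py; python3 - <<'E'
from h import *
s0=dict(np.load('scene0.npz'));c=cap('scene')
a=np.radians(75.3);o=np.array([505,-319.3]);X=np.array([np.cos(a),np.sin(a)]);Y=np.array([-X[1],X[0]])
W=pts(c);C=np.concatenate([((W[...,:2]-o)@X)[...,None],((W[...,:2]-o)@Y)[...,None],W[...,2:]],-1)
q=C[(C[...,0]<-25)&(C[...,0]>-110)&(C[...,1]>40)&(C[...,1]<115)&(C[...,2]>90)&(C[...,2]<115)];print('fin',len(q),np.median(q,0).round(1),np.percentile(q,[5,95],axis=0).round(1).tolist())
q=C[(abs(C[...,0])<15)&(abs(C[...,1])<120)&(C[...,2]>45)&(C[...,2]<66)];print('roller',len(q),np.median(q,0).round(1),np.percentile(q,[3,97],axis=0).round(1).tolist(),np.polyfit(q[:,1],q[:,0],1))
E
```

```text
tool cradle 93.9 35.2 [ 494.80570713 -219.56999176  254.49707492] [ 0.1 -0.  -0.3] 14.55
thumb 76 [-50.4  65.4 102. ] angle 1.5603317527171274
bar 255 [-52.    0.   73.8]
fin 87 [-50.5  66.1  99.9] [[-52.3, 55.9, 90.2], [-45.8, 106.2, 107.9]]
roller 629 [-3.3 -2.  58.3] [[-8.5, -108.8, 48.5], [7.5, 112.6, 62.7]] [ 0.0063804  -2.20815191]
```

The depth readings put the catch at about 1.56 rad, the frame shut and the roller seated. The arm is clear, so I'm handing in.

```bash
python3 -c "
from station import arm
print(arm.finish_job())"
```

```text
the job is handed in; nothing more can be done
None
```

The job is handed in at about 14.6 s with no verdict shown; my last depth readings put the roller seated in both vees, the frame shut and the catch at about 1.56 rad, with the arm clear and the bystanders never approached.

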